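Slide the culture plate into the imager and start the scan

TASK

Push the yellow 24-well plate across the bench and under the imager's low bridge until it sits squarely and fully home against the back stop, keeping it flat on the bench all the way: slide it with the fingertips, never lift, carry or tip it. Only when the plate is home, press the green start button fully down and let go. Leave the bottle, the jar and the tip box where they stand.

Things in the scene. Friction and masses are not known exactly. Their poses are not given: they have to be found in the camera images.
- plate: Loose yellow 24-well plate, a flat block with round dark wells on top, 80 to 160 g, lying on the bench outside the imager's bay. 85.5 mm along its x, 127.8 mm along its y, 20 mm tall. Origin: centre of its underside; z up. Its x axis is within 25 degrees of the imager's x (the slide direction), so its -x long side is the one to push on.
- imager: Fixed white plate imager: a low bridge on two grey legs, and a black back stop (14 mm tall, 150 mm wide); no floor, the plate slides on the bench. Origin: bench level, middle of the stop's front face. x points horizontally into the bay towards the stop, away from the robot; y across; z up. Inner faces of the legs at y = +-70 mm, x = -50 to +12 mm: 6 mm play each side of the plate.
- bridge (a point): Middle of the lower front edge of the bridge, 26 mm above the bench (6 mm above the plate's top). The bridge covers imager x = -50 to 0 mm and is 230 mm wide; its top is 46 mm above the bench, with a small optics cap to 53 mm.
- mouth (a point): Middle of the bay's mouth at bench level, imager x = -98 mm. On each side an 18 mm tall aluminium guide fin runs from the leg (y = +-70 mm at x = -50 mm) outward to y = +-81 mm here. The plate starts with its far side before or about at this line.
- plate_home (a point): Where the plate's origin is when it is fully home: bench level, imager x = -43 mm, y = 0 (6 mm play either way), plate axes parallel to the imager's. The plate's near 35 mm then still sticks out in front of the bridge.
- start_top (a point): Middle of the top face of the round green start button (36 mm diameter) on its fixed grey housing on the bench, to the left or the right of the imager. It is pressed straight down and this point moves with the cap. Released it is 22 mm above the bench; the housing is 52 mm wide and 12 mm tall.
- start (a joint): Travel of the start button in m: 0 released, 0.006 fully down; spring return, about 5 N fully down.
- reagent: Bystander: amber bottle with blue cap, 60 mm diameter, 115 mm tall; stands on the opposite side of the imager from the start button. Origin: centre of its underside.
- tipbox: Bystander: blue box with clear lid, 85 x 120 mm, 57 mm tall, well to the left (+y). Origin: centre of its underside.
- jar: Bystander: jar with white lid, 60 mm diameter, 70 mm tall, well to the right (-y). Origin: centre of its underside.
Things that resemble listed ones, but are neither listed nor needed, are in the scene too. Of the things that look like the plate, take the one that is nearest to the robot's base at the start.

How it is judged (in metres and radians):
On the way, in this order (a step that is already met when the one before it is completed fails the run):
1. the plate lies flat and square under the bridge, home against the back stop (x of plate in the frame of imager between -0.0468 and -0.038 m and y of plate in the frame of imager between -0.009 and 0.009 m and angle between the x axis of plate and the x axis of imager, either way round below 0.045 rad and height (world z) of plate below 0.004 m and angle between plate's own z axis and vertical below 0.03 rad), for 0.2 s.
2. with the plate home, the start button is pressed fully down (all of step 1 and value of joint start above 0.0045 m), for 0.05 s.
At the end, for the whole second after the job is handed in: The plate lies flat on the bench under the bridge, its far side within 4 mm of the back stop, square to the imager within 2.5 degrees, at rest; the start button has been pressed (at least 4.5 of 6 mm) after that and is released; bottle, jar and tip box are within 20 mm of where they stood (all of step 1 and linear speed of plate below 0.01 m/s and value of joint start below 0.002 m and distance of each of reagent, tipbox, jar from where it was at the start of the episode below 0.02 m); the robot touches nothing.
It fails at once if the plate is lifted off the bench (more than 8 mm) (height (world z) of plate above 0.008 m).
It fails at once if the plate is tipped (more than 6 degrees) (angle between plate's own z axis and vertical above 0.105 rad).
It fails at once if the start button is pressed before the plate is home (value of joint start above 0.003 m and not (x of plate in the frame of imager between -0.0468 and -0.038 m and y of plate in the frame of imager between -0.009 and 0.009 m and angle between the x axis of plate and the x axis of imager, either way round below 0.045 rad and height (world z) of plate below 0.004 m and angle between plate's own z axis and vertical below 0.03 rad)).
It fails at once if the bottle, the jar or the tip box is moved (more than 20 mm) or tipped (distance of any of reagent, tipbox, jar from where it was at the start of the episode above 0.02 m or angle between any of reagent, tipbox, jar's own z axis and vertical above 0.2 rad).
It also fails if it takes over 72 s, if anything falls off the work surface, if the arm or the gripper's body presses on something with over 40 N, if the wrist force passes 120 N, or if a joint passes its speed limit or range.

ROBOT

A 6-joint arm with a two-finger parallel gripper is mounted at the origin on the work surface. World frame = base frame: x ahead of the robot, y to its left, z up, the work surface at z = 0. Lengths are in mm, angles in rad, forces in N, time in s.
With the tool pointing down it reaches from about 275 to 1000 mm from the base axis. Payload 8.4 kg.
Tool frame: the origin (TCP) lies midway between the tips of the shut fingers; the grasp point (between the pads) lies 19 mm behind it; z points along the fingers, y is the line along which they close (so a half turn about z gives the same grasp; the last joint's range is limited). The gripper opens to 85 mm and grips with 20 to 120 N. Pads are 22 mm wide; open, the fingers measure 114 mm over their backs; the gripper's body (76 mm by 85 mm) begins 54 mm behind the grasp point. The pads swing forward as they close: fully open they stand 13 mm farther back than shut.
Start: joints at [-1.133, 0.353, 1.633, -0, 1.155, -0.002], TCP at [266.098, -565.526, 231.281] pointing down, gripper open.
Joint ranges: [-2.63, 2.63], [-0.92, 2.1], [0.06, 2.66], [-1.3, 4.44], [0, 2.69], [-3.02, 3.02]. Speed limits (rad/s): [2.22, 2.22, 2.79, 3.14, 3.14, 3.14].

INTERFACE

Orientations are given as [roll, pitch, yaw] about the fixed x, y, z axes, in that order (R = Rz(yaw) Ry(pitch) Rx(roll)).
In Python, from rig import r gives the robot as it stands.
- The arm moves only by the shell command python3 -m inch 'ROWS' [OPENING] [FORCE]. ROWS is JSON, a list that holds one entry, the list of rows, each a list of 6 numbers: the shift along the tool's x, y, z scaled (see below), then the turn, a rotation vector about the tool's x, y, z scaled (see below). In form: [[[tx, ty, tz, wx, wy, wz], ...]]. A call has 1 to 8 rows; each row is the pose to reach, as a shift and turn from the pose commanded when the call began, along the tool's axes at that moment, turning the shorter way round; what a row does not reach only later rows make up. The controller multiplies each number of a shift by 20 cm and each number of a turn by pi rad. A row lasts 1/12 s, in which the tool goes at most 41.7 mm and 7.16 degrees, less where a joint would pass 70% of its speed; a pose out of reach is approached as far as the arm can. A call with a number of a shift or a turn outside -1 to 1 is refused whole. A call with a gripper value outside its range is refused whole. OPENING is the gripper's target within -1 to 1 (fully open at 1, half-way at 0, shut at -1), set as the call begins (- or left out, the last holds). The fingers move at their own pace and stop on an object; FORCE is the grip in N (left out, the last holds). Time passes only in rows, so rows that repeat a pose let the fingers close. It gives the time, the measured TCP pose, the force, the opening and the grip force at its end, in the units of the state.
- r.sense(): the state, without advancing time (a new reading comes with each control period).
- r.grab_frame(name): name is "scene" or "top" or "wrist"; returns the picture (420x560x3 uint8, red, green, blue); there is no depth.
- r.camera_info(name): a dict with "K" (3x3 intrinsics, pixels), "distortion" ([k1, k2, p1, p2, k3] as OpenCV has them; the pictures are not rectified), "rvec" (rotation vector, rad) and "tvec" (3), from world to camera coordinates, as OpenCV has them; the wrist camera has in their place "mount" (4x4, takes a point from camera to tool coordinates, whose origin is the TCP and whose axes are the flange's). Camera axes: x right, y down, z forward; pixel columns grow to the right and rows downward; lengths in mm; the calibration is good to about 2 mm. A picture is of the moment at which its call begins: read the wrist's pose just before it. camera_info takes no time and is no camera call.
- r.sign_off(): hands the job in; it is judged then, once.
The state is a dict: "clock": time; "qpos": joint angles; "qvel": joint speeds; "joint_efforts": joint torques, N m; "eef_pos": TCP position; "tcp_rot": TCP orientation; "contact_force": force on the tool from outside, world axes, zero at the start; "wrist_torque": the same for the moment, N m; "opening": opening from 0.0 (shut) to 1.0 (fully open); "grasp_force": force on a finger pad.
Only numpy, scipy, OpenCV 4.12 (cv2) and the standard library are available. Lean on these libraries where they do the work, as an engineer would, in place of code of your own. Each camera call takes 0.05 s, during which the arm holds its last target. There are 200 camera calls.

## Working session

There is one attempt and no reset: what is moved stays moved. The work goes in short steps, Python scripts to look and compute and a shell command to move; the robot and the scene stay as the last step left them, time stands still between calls to the robot, and variables do not carry over. Pictures are saved under pics/ and viewed, at most 10 in all, crops included, and the job is handed in when it is done.

```bash
mkdir -p pics; python3 - <<'E'
from rig import r
import cv2
print(r.sense())
for n in("scene","top"):
    i=r.grab_frame(n); cv2.imwrite(f"pics/{n}0.png",cv2.resize(i[:,:,::-1],(800,600),interpolation=cv2.INTER_CUBIC))
    print(r.camera_info(n))
print(r.camera_info("wrist"))
E
```

```text
{'clock': 0.0, 'qpos': array([-1.13338507e+00,  3.53669532e-01,  1.63415509e+00, -9.89899665e-07,
        1.15522239e+00, -2.37562705e-03]), 'qvel': array([ 0.00163639,  0.00064697,  0.00141393,  0.00130692,  0.00012283,
       -0.00161994]), 'joint_efforts': array([ 1.68668164e-03, -6.05226517e+01, -3.42069876e+01,  1.79684293e-04,
        9.53505398e-03,  1.19210677e-05]), 'eef_pos': array([ 265.89431952, -565.06929772,  230.53937278]), 'tcp_rot': array([-3.1401383e+00, -2.5499494e-06,  4.3978728e-01]), 'contact_force': array([ 1.01855902, -0.14296406,  0.22557982]), 'wrist_torque': array([ 0.04263424, -0.04271768, -0.01856945]), 'grasp_force': 0.0, 'opening': 1.0010272077983777}
{'K': array([[441.26695753,   0.        , 277.17030222],
       [  0.        , 441.26695753, 205.29466188],
       [  0.        ,   0.        ,   1.        ]]), 'distortion': array([-0.03177769,  0.        ,  0.        ,  0.        ,  0.        ]), 'rvec': array([ 1.61172985,  1.91451689, -0.82487427]), 'tvec': array([  90.67371963, -370.88059374, 1515.7773862 ])}
{'K': array([[521.06912286,   0.        , 
[... 224 characters left out ...]
.14390016, -2.192245  ,  0.16153276]), 'tvec': array([   1.69263555,  575.65762684, 1312.59325636])}
{'K': array([[360.54588092,   0.        , 280.89198929],
       [  0.        , 360.54588092, 209.91340539],
       [  0.        ,   0.        ,   1.        ]]), 'distortion': array([-0.06673117,  0.        ,  0.        ,  0.        ,  0.        ]), 'mount': array([[-6.98146691e-04, -9.63069661e-01, -2.69251445e-01,
         6.72292004e+01],
       [ 9.99999668e-01, -5.59260266e-04, -5.92531138e-04,
        -6.08433246e-01],
       [ 4.20067128e-04, -2.69251769e-01,  9.63069732e-01,
        -1.42892857e+02],
       [ 0.00000000e+00,  0.00000000e+00,  0.00000000e+00,
         1.00000000e+00]])}
```

View pics/scene0.png

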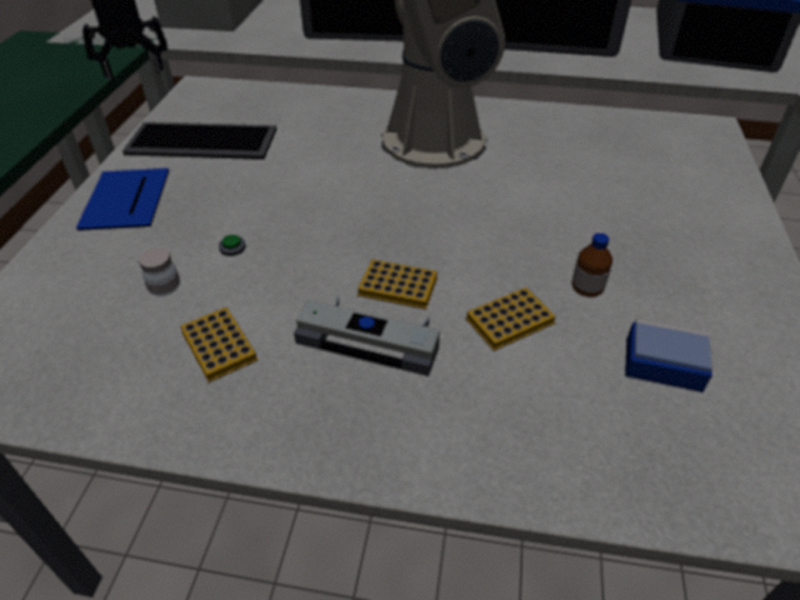

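View pics/top0.png

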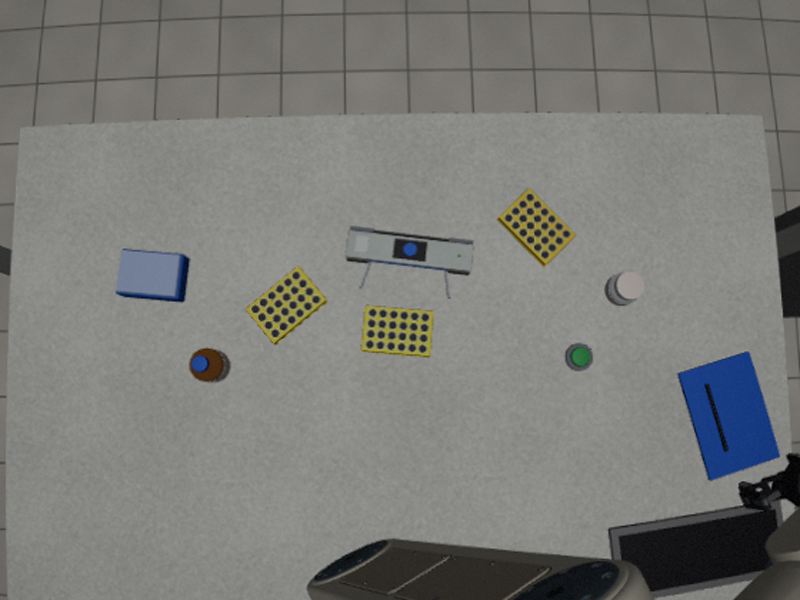

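The top view shows three yellow plates: A (397,331), B (287,305) and C (537,227). A lies in front of the imager's mouth and looks nearest to the base. The button is at (580,357) and the imager at (410,250). I'll confirm A in an enlarged crop.

```bash
cat > h.py <<'E'
import numpy as np, cv2
from rig import r
def ray(cam,uv,z):
    c=r.camera_info(cam); R=cv2.Rodrigues(c["rvec"])[0]; t=c["tvec"]
    n=cv2.undistortPoints(np.array(uv,float).reshape(-1,1,2),c["K"],c["distortion"]).reshape(-1,2)
    d=np.c_[n,np.ones(len(n))]@R; o=-R.T@t
    return o+d*((np.broadcast_to(z,len(n))-o[2])/d[:,2])[:,None]
E
python3 - <<'E'
from h import *
i=r.grab_frame("top")[150:255,230:340]
cv2.imwrite("pics/top1.png",cv2.resize(i[:,:,::-1],None,fx=5.5,fy=5.5,interpolation=cv2.INTER_CUBIC))
p=np.array([[397,331],[287,305],[537,227],[580,357],[207,364]])*.7
q=ray("top",p,[20,20,20,22,115]);print(q.round(),np.linalg.norm(q[:,:2],axis=1))
E
```

```text
[[ 523.    3.   20.]
 [ 575.  203.   20.]
 [ 712. -264.   20.]
 [ 467. -332.   22.]
 [ 465.  328.  115.]] [522.57262343 609.41836408 759.39464033 572.94410566 568.77270765]
```

View pics/top1.png

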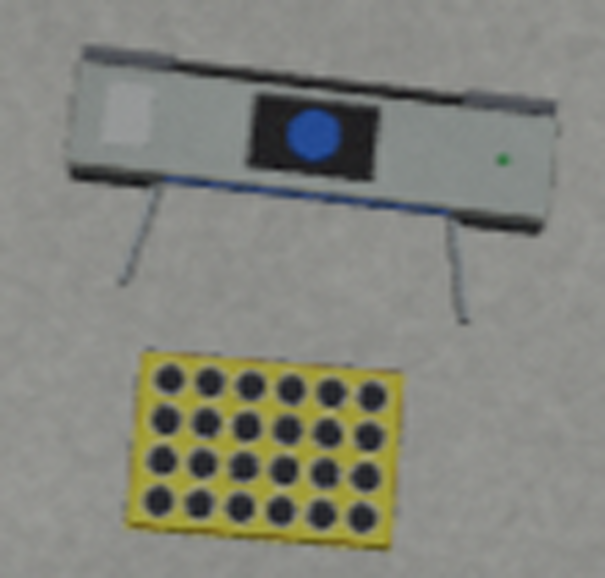

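The crop shows plate A with its 6x4 wells, corners at (143,350), (403,373), (390,543) and (128,524). The bridge's front edge runs (70,168)-(541,222), and the fin tips are at (123,284) and (463,322).

```bash
python3 - <<'E'
from h import *
f=lambda p,z: ray("top",np.array(p,float)/5.5+[230-.4,150-.4],z)
P=f([[143,351],[403,374],[390,541],[130,522]],20)
print("plate",P.round(1),P.mean(0)); 
e=P[0]-P[1]+P[3]-P[2]; print("yaw",np.arctan2(-e[0],e[1]),np.linalg.norm(P[0]-P[1]),np.linalg.norm(P[0]-P[3]))
B=f([[70,168],[541,222],[556,103],[83,48]],46); print("bridge",B.round(1))
F=f([[123,284],[463,322]],18);print("fin",F.round(1))
for A in(B,F):
    e=A[0]-A[1]; yaw=np.arctan2(-e[0],e[1]); m=(A[0]+A[1])/2; ux=np.array([np.cos(yaw),np.sin(yaw)])
    print(np.linalg.norm(e),"yaw",yaw,"origin",m[:2]+ux*(50 if A is B else 98))
print(ray("top",np.array([[580,356]])*.7,22))
E
```

```text
plate [[571.8  60.1  20. ]
 [558.1 -63.4  20. ]
 [478.9 -55.   20. ]
 [490.6  67.6  20. ]] [524.83155255   2.3417406   20.        ]
yaw -0.10257257896731597 124.16452542233924 81.54208342867238
bridge [[ 656.    92.2   46. ]
 [ 625.9 -128.8   46. ]
 [ 682.8 -138.    46. ]
 [ 713.6   85.4   46. ]]
fin [[604.4  69.1  18. ]
 [582.8 -92.9  18. ]]
223.10418284293846 yaw -0.13551089930483814 origin [690.46868288 -25.06610174]
163.47336404623715 yaw -0.13294632790280886 origin [690.72168387 -24.8937183 ]
[[ 468.50976893 -332.4773964    22.        ]]
```

Plate A is nearest the base: 523 mm against 609 mm and 759 mm. In the imager frame it sits at about x=-168, y=+5, turned 0.03 rad. I'll swing the tool over, aligned with the imager's yaw of -0.134, and push with both open fingertips so the plate squares itself.

```bash
cat >> h.py <<'E'
from scipy.spatial.transform import Rotation as Ro
O=np.array([690.6,-25.,0]); YAW=-.134; RI=Ro.from_euler('z',YAW).as_matrix()
def go(world=None,im=None,yaw=YAW):
    s=r.sense(); R=Ro.from_euler('xyz',s["tcp_rot"]); w=np.array(world) if im is None else O+RI@np.array(im)
    d=R.inv().apply(w-s["eef_pos"])/200; t=(R.inv()*Ro.from_euler('xyz',[np.pi,0,yaw])).as_rotvec()/np.pi
    print("im",(RI.T@(s["eef_pos"]-O)).round(1),"rot",s["tcp_rot"].round(4),"F",s["contact_force"].round(1),"t",s["clock"],"row",d.round(4),t.round(4))
E
python3 -m inch '[[[1,-1,0,0,0,0.183],[1,-1,0,0,0,0.183],[1,-1,0,0,0,0.183],[1,-1,0,0,0,0.183],[1,-1,0,0,0,0.183],[1,-1,0,0,0,0.183],[1,-1,0,0,0,0.183],[1,-1,0,0,0,0.183]]]' 1
python3 -c "
from h import *
go(im=[-245,5,120])"
```

```text
clock: 0.82
eef_pos: [362.6, -294.4, 231.0]
tcp_rot: [-3.139, 0.001, -0.132]
contact_force: [-0.6, -0.5, 0.1]
opening: 0.996
grasp_force: 0.0
im [-289.  -310.8  231. ] rot [-3.1391e+00  6.0000e-04 -1.3220e-01] F [-0.6 -0.5  0.1] t 0.8167 row [ 0.2233 -1.577   0.559 ] [-0.0008  0.0002  0.0006]
```

```bash

python3 -m inch '[[[0.1,-0.8,0,0,0,0],[0.1,-0.8,0,0,0,0],[0.1,-0.8,0,0,0,0],[0.1,-0.8,0,0,0,0],[0.1,-0.8,0,0,0,0],[0.1,-0.8,0,0,0,0]]]'
python3 -m inch '[[[0.1,-0.78,0.2,0,0,0],[0.1,-0.78,0.5,0,0,0],[0.1,-0.78,0.5,0,0,0],[0.1,-0.78,0.5,0,0,0],[0.1,-0.78,0.5,0,0,0],[0.1,-0.78,0.5,0,0,0],[0.1,-0.78,0.5,0,0,0],[0.1,-0.78,0.5,0,0,0]]]'
python3 -c "
from h import *
go(im=[-245,5,0])
cv2.imwrite('pics/w0.png',r.grab_frame('wrist')[:,:,::-1])"
```

```text
clock: 1.32
eef_pos: [403.7, -142.3, 231.3]
tcp_rot: [3.141, -0.0, -0.131]
contact_force: [0.4, -0.0, 0.8]
opening: 1.003
grasp_force: 0.0
clock: 1.98
eef_pos: [444.4, 7.0, 131.6]
tcp_rot: [3.141, -0.0, -0.136]
contact_force: [1.1, -1.3, 0.9]
opening: 0.999
grasp_force: 0.0
im [-248.3   -1.2  131.6] rot [ 3.1411e+00 -1.0000e-04 -1.3570e-01] F [ 1.1 -1.3  0.9] t 1.9833 row [ 0.0162 -0.0311  0.658 ] [ 0.0001 -0.     -0.0006]
```

View pics/w0.png

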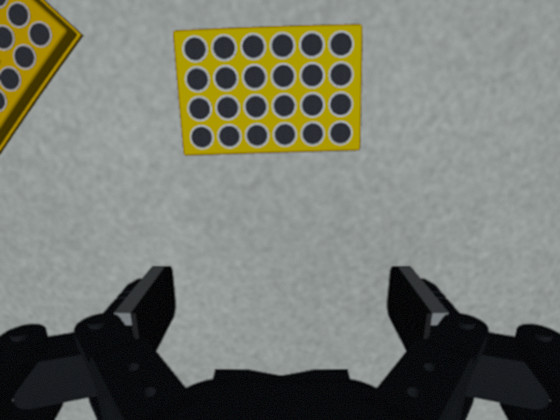

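The wrist view shows the plate's near edge at (184-360, 152), about 5 mm left of the finger centre (281) and slightly turned. That agrees with the top view. Next I'll descend behind it.

```bash

python3 -m inch '[[[0.015,-0.03,0.2,0,0,0],[0.015,-0.03,0.4,0,0,0],[0.015,-0.03,0.56,0,0,0],[0.015,-0.03,0.6,0,0,0],[0.015,-0.03,0.63,0,0,0],[0.015,-0.03,0.65,0,0,0],[0.015,-0.03,0.665,0,0,0],[0.015,-0.03,0.665,0,0,0]]]'
python3 -c "
from h import *
go(im=[-150,5,-3])"
```

```text
clock: 2.7
eef_pos: [448.9, 13.6, -0.7]
tcp_rot: [-3.141, -0.002, -0.136]
contact_force: [0.1, -0.2, 0.1]
opening: 1.002
grasp_force: 0.0
im [-244.7    6.    -0.7] rot [-3.1413e+00 -2.0000e-03 -1.3560e-01] F [ 0.1 -0.2  0.1] t 2.7 row [0.4733 0.0043 0.0124] [-0.0001 -0.0006 -0.0005]
```

```bash

python3 -m inch '[[[0.03,0,0.013,0,0,0],[0.06,0,0.013,0,0,0],[0.09,0,0.013,0,0,0],[0.12,0,0.013,0,0,0],[0.15,0.003,0.013,0,0,0],[0.18,0.006,0.013,0,0,0],[0.21,0.009,0.013,0,0,0],[0.24,0.012,0.013,0,0,0]]]'
python3 -m inch '[[[0.03,0.003,0,0,0,0],[0.06,0.006,0,0,0,0],[0.09,0.009,0,0,0,0],[0.12,0.012,0,0,0,0],[0.15,0.012,0,0,0,0],[0.18,0.012,0,0,0,0],[0.20,0.012,0,0,0,0],[0.20,0.012,0,0,0,0]]]'
python3 -c "
from h import *
go(im=[-97,0,-3])
i=r.grab_frame('top')[150:255,230:340]
cv2.imwrite('pics/top2.png',cv2.resize(i[:,:,::-1],None,fx=5.5,fy=5.5,interpolation=cv2.INTER_CUBIC))
cv2.imwrite('pics/w1.png',r.grab_frame('wrist')[:,:,::-1])"
```

```text
clock: 3.37
eef_pos: [495.5, 4.9, -4.4]
tcp_rot: [3.142, 0.0, -0.135]
contact_force: [-2.2, 0.9, 1.3]
opening: 1.0
grasp_force: 0.9
clock: 4.03
eef_pos: [535.8, -2.8, -4.2]
tcp_rot: [-3.141, -0.001, -0.135]
contact_force: [0.1, 0.6, -0.3]
opening: 1.004
grasp_force: 0.0
im [-156.4    1.3   -4.2] rot [-3.1414e+00 -1.2000e-03 -1.3520e-01] F [ 0.1  0.6 -0.3] t 4.0333 row [ 0.2971  0.006  -0.0057] [-0.0001 -0.0004 -0.0004]
```

View pics/w1.png

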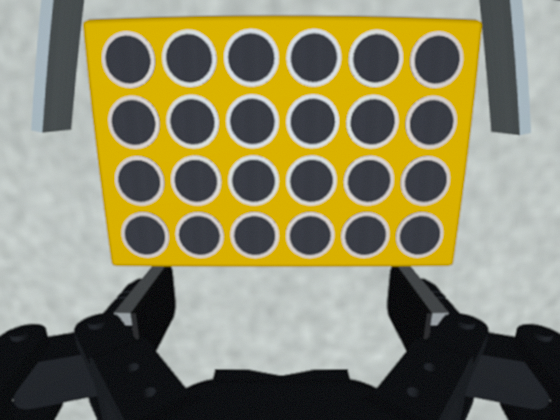

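The wrist view shows the plate square against both fingers. It is centred at column 282, between fin ends at columns 72 and 491 (midpoint 281.5). Push straight on.

```bash

python3 -m inch '[[[0.03,0,0,0,0,0],[0.06,0,0,0,0,0],[0.09,0,0,0,0,0],[0.12,0,0,0,0,0],[0.15,0,0,0,0,0],[0.18,0,0,0,0,0],[0.21,0,0,0,0,0],[0.23,0,0,0,0,0]]]'
python3 -m inch '[[[0.01,0,0,0,0,0],[0.02,0,0,0,0,0],[0.03,0,0,0,0,0],[0.03,0,0,0,0,0]]]'
python3 -c "
from h import *
go(im=[-97,0,-4])"
```

```text
clock: 4.8
eef_pos: [581.0, -9.1, -4.3]
tcp_rot: [-3.142, -0.001, -0.135]
contact_force: [-1.3, 0.3, 1.1]
opening: 0.999
grasp_force: 0.7
clock: 5.13
eef_pos: [586.3, -9.8, -4.3]
tcp_rot: [-3.142, -0.0, -0.135]
contact_force: [-0.4, 0.2, 0.8]
opening: 0.998
grasp_force: 0.0
im [-105.4    1.2   -4.3] rot [-3.1415e+00 -4.0000e-04 -1.3510e-01] F [-0.4  0.2  0.8] t 5.1333 row [ 0.0418  0.0057 -0.0016] [-0.     -0.0001 -0.0004]
```

Now creep 2 mm per row until the force rises.

```bash

for k in 1; do python3 -m inch '[[[0.01,0,0,0,0,0],[0.02,0,0,0,0,0],[0.03,0,0,0,0,0],[0.03,0,0,0,0,0]]]'; done
python3 -m inch '[[[0.005,0,0,0,0,0],[0.01,0,0,0,0,0],[0.01,0,0,0,0,0]]]'
python3 -m inch '[[[0.005,0,0,0,0,0],[0.01,0,0,0,0,0],[0.01,0,0,0,0,0]]]'
python3 -c "
from h import *
go(im=[-97,0,-4])
cv2.imwrite('pics/w2.png',r.grab_frame('wrist')[:,:,::-1])"
```

```text
clock: 5.47
eef_pos: [592.6, -10.6, -4.2]
tcp_rot: [-3.142, -0.001, -0.135]
contact_force: [0.3, 0.1, 0.3]
opening: 0.997
grasp_force: 0.0
clock: 5.72
eef_pos: [594.0, -10.8, -4.3]
tcp_rot: [-3.142, -0.0, -0.135]
contact_force: [-1.5, 0.8, 0.2]
opening: 1.0
grasp_force: 0.4
clock: 5.97
eef_pos: [596.3, -11.1, -4.3]
tcp_rot: [-3.142, -0.001, -0.135]
contact_force: [-0.3, -0.4, 0.2]
opening: 1.004
grasp_force: 0.0
im [-95.4   1.2  -4.3] rot [-3.1416e+00 -5.0000e-04 -1.3500e-01] F [-0.3 -0.4  0.2] t 5.9667 row [-0.0082  0.0058 -0.0014] [-0.     -0.0002 -0.0003]
```

View pics/w2.png

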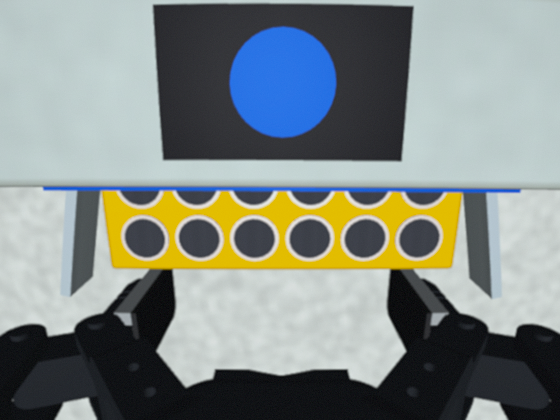

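The wrist view shows the plate square and centred, near edge at row 267 and bridge edge at row 189. There's no stop force yet, so I'll keep creeping.

```bash

python3 -m inch '[[[0.005,0,0,0,0,0],[0.01,0,0,0,0,0],[0.01,0,0,0,0,0]]]' | grep -E 'eef|contact|grasp'
python3 -m inch '[[[0.005,0,0,0,0,0],[0.01,0,0,0,0,0],[0.01,0,0,0,0,0]]]'| grep -E 'eef|contact|grasp'
python3 -m inch '[[[0.005,0,0,0,0,0],[0.005,0,0,0,0,0]]]'| grep -E 'eef|contact|grasp'
python3 -c "
from h import *
go(im=[-97,0,-4])"
```

```text
eef_pos: [597.3, -11.3, -4.4]
contact_force: [-4.1, 0.8, 2.7]
grasp_force: 1.7
eef_pos: [597.3, -11.4, -4.6]
contact_force: [-9.4, 3.0, 7.4]
grasp_force: 5.0
eef_pos: [597.4, -11.4, -4.7]
contact_force: [-13.0, 2.4, 10.0]
grasp_force: 6.4
im [-94.2   1.   -4.7] rot [ 3.1412  0.0068 -0.1354] F [-13.    2.4  10. ] t 6.6833 row [-0.0139  0.0052 -0.0035] [ 0.0001  0.0022 -0.0004]
```

Force rose to 13 N with no more travel, so the plate is against the stop (tool at x=-94, expected about -96). Back off straight and look.

```bash

python3 -m inch '[[[-0.02,0,0,0,0,0],[-0.06,0,0,0,0,0],[-0.12,0,0,0,0,0],[-0.2,0,0,0,0,0],[-0.2,0,-0.2,0,0,0],[-0.2,0,-0.4,0,0,0],[-0.2,0,-0.5,0,0,0],[-0.2,0,-0.5,0,0,0]]]'
python3 -c "
from h import *
cv2.imwrite('pics/w3.png',r.grab_frame('wrist')[:,:,::-1])
go(world=[468.5,-332.5,80])"
```

```text
clock: 7.35
eef_pos: [564.6, -6.4, 100.6]
tcp_rot: [-3.141, -0.009, -0.135]
contact_force: [1.2, -0.3, 0.2]
opening: 0.996
grasp_force: 0.0
im [-128.6    1.4   98.3] rot [-3.1409 -0.0062 -0.135 ] F [-0.1  0.5 -0.5] t 7.4 row [-0.2509  1.6794  0.0888] [-0.0002 -0.002  -0.0003]
```

View pics/w3.png

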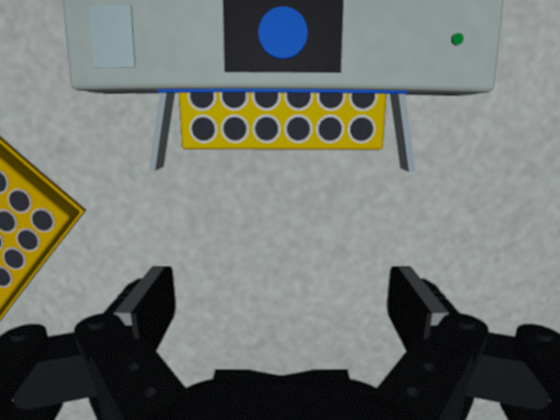

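The plate's near edge, (182,149)-(384,149), is parallel to the bridge's blue edge at row 91. Check its distance numerically, and move toward the button at the same time.

```bash
cat >> h.py <<'E'
def wray(uv,z,pos,rot):
    c=r.camera_info("wrist"); M=c["mount"]; R=Ro.from_euler('xyz',rot).as_matrix()
    n=cv2.undistortPoints(np.array(uv,float).reshape(-1,1,2),c["K"],c["distortion"]).reshape(-1,2)
    d=np.c_[n,np.ones(len(n))]@(R@M[:3,:3]).T; o=pos+R@M[:3,3]
    return o+d*((np.broadcast_to(z,len(n))-o[2])/d[:,2])[:,None]
E
python3 -c "
from h import *
s=r.sense()
w=wray([[182,149],[384,149],[160,92],[406,92],[156,169],[410,170]],[20,20,26,26,18,18],s['eef_pos'],s['tcp_rot'])
print(((w-O)@RI).round(1))"
python3 -m inch '[[[-0.13,0.85,0,0,0,0],[-0.13,0.85,0,0,0,0],[-0.13,0.85,0,0,0,0],[-0.13,0.85,0,0,0,0],[-0.13,0.85,0,0,0,0],[-0.13,0.85,0,0,0,0]]]' -1 
python3 -m inch '[[[-0.1,0.6,0,0,0,0],[-0.1,0.6,0,0,0,0],[-0.1,0.6,0,0,0,0],[-0.1,0.6,0,0,0,0],[-0.1,0.6,0,0,0,0]]]'
python3 -c "
from h import *
go(world=[468.5,-332.5,80])
cv2.imwrite('pics/w4.png',r.grab_frame('wrist')[:,:,::-1])"
```

```text
[[-84.2  62.2  20. ]
 [-84.4 -61.7  20. ]
 [-50.7  71.2  26. ]
 [-50.9 -70.8  26. ]
 [-96.7  80.1  18. ]
 [-97.6 -79.8  18. ]]
clock: 7.9
eef_pos: [511.1, -173.4, 94.4]
tcp_rot: [-3.142, 0.001, -0.139]
contact_force: [0.5, -0.1, -0.4]
opening: 0.142
grasp_force: 0.0
clock: 8.32
eef_pos: [476.2, -287.9, 94.8]
tcp_rot: [-3.141, 0.001, -0.137]
contact_force: [0.5, 0.7, 0.6]
opening: 0.0
grasp_force: 0.0
im [-177.3 -289.1   94.8] rot [-3.1411e+00  6.0000e-04 -1.3740e-01] F [0.5 0.7 0.6] t 8.3167 row [-0.0077  0.2264  0.0738] [-0.0002  0.0002 -0.0011]
```

View pics/w4.png

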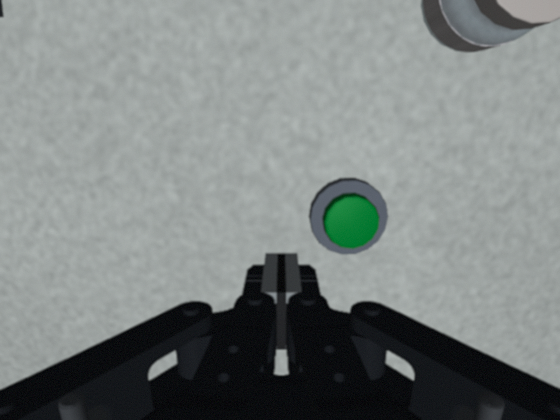

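The plate measures home: near edge at -84.3 (expected -85.5), square within 0.002 rad and centred. The button cap is at (351,220) and the jar is well off at upper right.

```bash
python3 -c "
from h import *
s=r.sense(); w=wray([[351,220]],22,s['eef_pos'],s['tcp_rot'])[0]; print(w)
go(world=[w[0],w[1],30])"
```

```text
[ 470.52602179 -330.11758714   22.        ]
im [-177.3 -288.    94.8] rot [-3.1407e+00  9.0000e-04 -1.3600e-01] F [ 0.   0.9 -0. ] t 8.3667 row [0.0004 0.2193 0.3239] [-0.0003  0.0003 -0.0006]
```

Both estimates agree within 3 mm. Move over the button, then press.

```bash

python3 -m inch '[[[0,0.15,0,0,0,0],[0,0.22,0,0,0,0],[0,0.22,0.1,0,0,0],[0,0.22,0.25,0,0,0],[0,0.22,0.32,0,0,0],[0,0.22,0.32,0,0,0]]]'
python3 -m inch '[[[0,0,0.03,0,0,0],[0,0,0.04,0,0,0],[0,0,0.05,0,0,0],[0,0,0.06,0,0,0],[0,0,0.065,0,0,0],[0,0,0.065,0,0,0]]]'
python3 -c "
from h import *
go(world=[470.5,-330,15.5])"
```

```text
clock: 8.87
eef_pos: [469.2, -328.5, 28.4]
tcp_rot: [-3.139, 0.005, -0.134]
contact_force: [-0.6, 0.5, -1.2]
opening: -0.002
grasp_force: 0.0
clock: 9.37
eef_pos: [471.3, -331.3, 19.3]
tcp_rot: [3.141, -0.001, -0.135]
contact_force: [1.5, 1.8, 3.0]
opening: 0.001
grasp_force: 1.5
im [-176.4 -332.9   19.3] rot [ 3.1412e+00 -1.5000e-03 -1.3530e-01] F [1.5 1.8 3. ] t 9.3667 row [-0.0051 -0.006   0.0189] [ 0.0001 -0.0005 -0.0004]
```

```bash

python3 -m inch '[[[0,0,0.01,0,0,0],[0,0,0.02,0,0,0],[0,0,0.025,0,0,0],[0,0,0.025,0,0,0],[0,0,0.025,0,0,0]]]'
python3 -m inch '[[[0,0,0.005,0,0,0],[0,0,0.01,0,0,0],[0,0,0.01,0,0,0],[0,0,0.01,0,0,0]]]'
```

```text
clock: 9.78
eef_pos: [471.4, -331.5, 15.7]
tcp_rot: [3.141, -0.002, -0.135]
contact_force: [-2.6, 6.7, 25.7]
opening: 0.0
grasp_force: 12.8
clock: 10.12
eef_pos: [471.5, -331.5, 15.3]
tcp_rot: [3.141, -0.002, -0.135]
contact_force: [-7.3, 9.7, 45.1]
opening: -0.001
grasp_force: 22.9
```

The force went well past the 5 N spring and the tool stopped at z=15.5, so the button bottomed out. Release, rise and check.

```bash

python3 -m inch '[[[0,0,-0.05,0,0,0],[0,0,-0.15,0,0,0],[0,0,-0.3,0,0,0],[0,0,-0.5,0,0,0],[0,0,-0.6,0,0,0],[0,0,-0.6,0,0,0],[0,0,-0.6,0,0,0]]]'
python3 -c "
from h import *
i=r.grab_frame('top')
cv2.imwrite('pics/top3.png',cv2.resize(i[:,:,::-1],(800,600),interpolation=cv2.INTER_CUBIC))"
```

```text
clock: 10.7
eef_pos: [471.0, -331.8, 132.7]
tcp_rot: [3.14, -0.002, -0.135]
contact_force: [-0.2, 0.2, -0.2]
opening: 0.002
grasp_force: 0.0
```

View pics/top3.png

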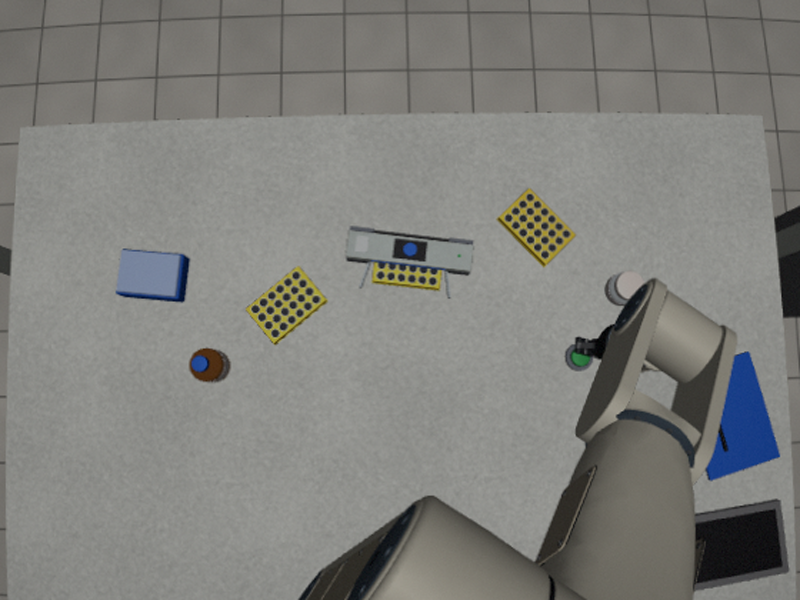

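The plate is under the bridge at (407,275). The bottle (207,364), jar (627,288) and tip box (152,275) are where they stood, and the arm is clear.

```bash
python3 -c "
from rig import r
print(r.sign_off())"
```

```text
the job is handed in; nothing more can be done
None
```

I pushed the plate home against the stop, then pressed the start button to its stop and released it; the bottle, jar and tip box look unmoved, and I handed the job in after about 11 s (no verdict was shown).

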